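Centre the bottle on the balance and tare it

ROBOT

A 6-joint arm with a two-finger parallel gripper is mounted at the origin on a cart in front of the work surface, level with it; the furniture and walls round the work are solid. World frame = base frame: x ahead of the robot, y to its left, z up, the work surface at z = 0. Lengths are in mm, angles in rad, forces in N, time in s.
With the tool pointing down it reaches from about 275 to 1000 mm from the base axis. Payload 8.4 kg.
Tool frame: the origin (TCP) lies at the very end of the fingers, on their centre line; the grasp point (between the pads) lies 19 mm behind it; z points along the fingers, y is the line along which they close (so a half turn about z gives the same grasp; the last joint's range is limited). The gripper opens to 85 mm and grips with 20 to 120 N. Pads are 22 mm wide; open, the fingers measure 114 mm over their backs; the gripper's body (76 mm by 85 mm) begins 54 mm behind the grasp point. The pads swing forward as they close: fully open they stand 13 mm farther back than shut.
Start: joints at [-1.107, 0.353, 1.633, -0, 1.155, -0.002], TCP at [280.71, -558.417, 231.281] pointing down, gripper open.
Joint ranges: [-2.63, 2.63], [-0.92, 2.1], [0.06, 2.66], [-1.3, 4.44], [0, 2.69], [-3.02, 3.02]. Speed limits (rad/s): [2.22, 2.22, 2.79, 3.14, 3.14, 3.14].

INTERFACE

Orientations are given as a rotation vector (axis times angle).
In Python, from rig import robot gives the robot as it stands.
- The arm moves only by the tool arm_command, never from a script. Its argument "increments" is one flat list of numbers, 7 for each row, row after row: the shift along the tool's x, y, z in cm, then the turn, a rotation vector about the tool's x, y, z in degrees, then the finger opening in cm, from 0 to 8.54. In form: [tx, ty, tz, rx, ry, rz, claw, tx, ty, tz, rx, ry, rz, claw, ...]. A call has 1 to 12 rows; each row is the pose to reach, as a shift and turn from the pose commanded when the call began, along the tool's axes at that moment; what a row does not reach only later rows make up. A row lasts 1/8 s, in which the tool goes at most 62.5 mm and 10.7 degrees, less where a joint would pass 70% of its speed; a pose out of reach is approached as far as the arm can. A call with a gripper value outside its range is refused whole. The fingers move at their own pace and stop on an object; the grip force is fixed at half the most. Time passes only in rows, so rows that repeat a pose let the fingers close. It gives the time, the measured TCP pose, the force, the opening and the grip force at its end, in the units of the state.
- robot.get_state(): the state, without advancing time (a new reading comes with each control period).
- robot.camera(name): name is "side" or "top" or "wrist"; returns (picture, depth): 384x512x3 uint8, blue, green, red; 384x512 float32, mm along the optical axis (not along the pixel's ray), 0 where there is no reading.
- robot.calibration(name): a dict with "fx", "fy", "cx", "cy" (pixels), "origin" and "rotation" of the camera in the world; the wrist camera has in their place "hand_eye" (4x4, takes a point from camera to tool coordinates, whose origin is the TCP and whose axes are the flange's). Camera axes: x right, y down, z forward; pixel columns grow to the right and rows downward; lengths in mm; the calibration is good to about 2 mm. A picture is of the moment at which its call begins: read the wrist's pose just before it. calibration takes no time and is no camera call.
- robot.finish_job(): hands the job in; it is judged then, once.
The state is a dict: "time_s": time; "joints": joint angles; "joint_velocities": joint speeds; "joint_efforts": joint torques, N m; "tcp_pos": TCP position; "tcp_rot": TCP orientation; "contact_force": force on the tool from outside, world axes, zero at the start; "torque": the same for the moment, N m; "width": finger opening in mm; "finger_force": force on a finger pad.
Only numpy, scipy, OpenCV 4.12 (cv2) and the standard library are available. Lean on these libraries where they do the work, as an engineer would, in place of code of your own. Each camera call takes 0.05 s, during which the arm holds its last target. There are 200 camera calls.

TASK

The small brown bottle stands off-centre on the balance pan, where it would be weighed wrongly. Nudge it lightly with the fingertips, without pinching, lifting or tipping it and without leaning on the pan, until it stands at the centre of the pan; then take the fingers off it and press the wide tare key all the way down with a fingertip and let it come up again. Leave the medicines behind the balance where they are.

Things in the scene. Friction and masses are not known exactly. Their poses are not given: they have to be found in the camera images.
- bottle: Small amber medicine bottle with a white screw cap, 38 mm in diameter, 76 mm tall, about 80 g, loose and upright on the pan, in some starts a little over its edge. Origin at the centre of its underside, z up. Pushed low (within about 20 mm of the pan) it slides on the steel; pushed high it tips over easily.
- pan_centre (a point): Centre of the top face of the round steel pan, about 60 mm above the worktop: the middle of the bottle's underside belongs here. The point belongs to the housing and does not lean with the pan. Its x axis is horizontal, from the control panel in front to the back of the balance; z up.
- tare_top (a point): Centre of the top face of the tare key: the wide grey key (19 x 35 mm, long side across the balance) on the sloped panel in front, 121 mm in front of the pan's centre, about 37 mm above the worktop. The round keys beside it do not move. Its z axis is the key's outward normal, tilted 13 degrees toward the front.
- tare_key (a joint): Travel of the tare key in m: 0 up, 0.004 fully down; it springs back by itself and takes about 3.5 N to press home.
- carton: Upright folding carton, 40 x 46 x 122 mm, standing behind the balance; origin at the centre of its underside. Leave alone.
- dropper: Dropper bottle with a conical cap, 36 mm in diameter, 127 mm tall, standing behind the balance; origin at the centre of its underside. Leave alone.
- ointment_pot: Round ointment pot with a brown lid, 50 mm in diameter, 46 mm tall, standing behind the balance; origin at the centre of its underside. Leave alone.
- pan: The steel pan: a flat disc without a rim, 80 mm in diameter, 4 mm thick, on a soft rubber stub. It leans one or two degrees toward an off-centre load (spring 0.6 N m/rad, at most 0.08 rad). Its origin lies 7 mm below the middle of its top face; its z axis is the normal of the disc and leans with it.
- balance: Electronic balance, fixed to the worktop: white housing 205 mm deep (x), 160 mm wide (y), 47 mm high round the pan, falling to about 24 mm at its front edge. Origin at the middle of its underside; x points to its back, where the pan is (centre 42 mm behind the origin). A bag sealer whose long arm stands raised (below 0.27 m) is to the right of it: keep clear.
Mind the look-alikes: they are no part of the job. There is more than one size of the bottle; the job needs the smallest.

How it is judged (in metres and radians):
On the way, in this order (a step that is already met when the one before it is completed fails the run):
1. the bottle stands still at the centre of the pan, no longer touched (horizontal distance between bottle and pan_centre below 0.006 m and angle between bottle's own z axis and vertical below 0.06 rad and linear speed of bottle below 0.01 m/s and contact force between each of the arm, the fingers and bottle below 0.05 N), for 0.3 s.
2. the tare key is pressed fully down, the bottle staying centred and untouched (value of joint tare_key above 0.0033 m and horizontal distance between bottle and pan_centre below 0.006 m and contact force between the fingers and bottle below 0.05 N), for 0.05 s.
At the end, for the whole second after the job is handed in: The bottle stands upright (within 0.06 rad) and still on the pan, its middle within 6 mm of the pan's centre, and the tare key has come up again (within 1 mm) (horizontal distance between bottle and pan_centre below 0.006 m and z of bottle in the frame of pan_centre between -0.004 and 0.004 m and angle between bottle's own z axis and vertical below 0.06 rad and linear speed of bottle below 0.01 m/s and value of joint tare_key below 0.001 m); the robot touches nothing.
It fails at once if the bottle is lifted or falls off the pan (z of bottle in the frame of pan_centre above 0.01 m or z of bottle in the frame of pan_centre below -0.012 m).
It fails at once if the bottle is tipped by more than 0.35 rad (angle between bottle's own z axis and vertical above 0.35 rad).
It fails at once if the bottle is pinched or pushed hard (over 12 N) (contact force between any of the fingers, the arm and bottle above 12 N).
It fails at once if the robot leans on the pan (over 5 N) (contact force between any of the fingers, the arm and pan above 5 N).
It fails at once if a medicine behind the balance is moved by more than 10 mm (distance of any of carton, dropper, ointment_pot from where it was at the start of the episode above 0.01 m).
It also fails if it takes over 64 s, if anything falls off the work surface, if the arm or the gripper's body presses on something with over 40 N, if the wrist force passes 120 N, or if a joint passes its speed limit or range.

## Working session

There is one attempt and no reset: what is moved stays moved. The work goes in short steps, Python scripts to look and compute and a tool call to move; the robot and the scene stay as the last step left them, time stands still between calls to the robot, and variables do not carry over. Pictures are saved under pics/ and viewed, at most 10 in all, crops included, and the job is handed in when it is done.

Besides the shell and the picture viewer there is one more tool, called after "Request:" as name(argument=value, ...) on one line, values as JSON. arm_command: Moves the arm, as the interface text tells. Its arguments: {"type":"object","properties":{"increments":{"type":"array"}},"required":["increments"]}

```bash
mkdir -p pics; ls; cat > h.py <<'E'
import numpy as np, cv2
from rig import robot
from scipy.spatial.transform import Rotation as R
def cam(n):
    s=robot.get_state(); im,d=robot.camera(n); c=robot.calibration(n)
    if n=="wrist":
        T=np.eye(4);T[:3,:3]=R.from_rotvec(s["tcp_rot"]).as_matrix();T[:3,3]=s["tcp_pos"]
        T=T@np.array(c["hand_eye"])
    else:
        T=np.eye(4);T[:3,:3]=np.array(c["rotation"]).reshape(3,3) if np.size(c["rotation"])==9 else R.from_rotvec(c["rotation"]).as_matrix();T[:3,3]=c["origin"]
    K=np.array([[c["fx"],0,c["cx"]],[0,c["fy"],c["cy"]],[0,0,1]])
    return im,d,K,T
def ray(K,T,u,v): return T[:3,3],T[:3,:3]@np.linalg.inv(K)@np.array([u,v,1.])
def plane(K,T,u,v,z):
    o,r=ray(K,T,u,v); return o+r*(z-o[2])/r[2]
def pt(K,T,d,u,v):
    o,r=ray(K,T,u,v); return o+r*d[int(v),int(u)]
def proj(K,T,p):
    q=K@(T[:3,:3].T@(np.array(p)-T[:3,3])); return q[:2]/q[2]
E
python3 - <<'E'
from h import *
for n in("top","side"):
    im,d,K,T=cam(n); cv2.imwrite(f"pics/{n}0.png",im); np.savez(f"{n}0.npz",im=im,d=d,K=K,T=T); print(n,T.round(2).tolist(),K[0,0])
s=robot.get_state();print(s)
E
```

```text
pics
top [[0.01, -0.98, 0.19, 425.33], [-1.0, -0.01, 0.01, 249.4], [-0.01, -0.19, -0.98, 923.14], [0.0, 0.0, 0.0, 1.0]] 377.18337356604127
side [[-0.86, -0.34, 0.38, 252.66], [-0.51, 0.54, -0.67, 832.38], [0.02, -0.78, -0.63, 596.47], [0.0, 0.0, 0.0, 1.0]] 379.6728393564056
{'time_s': 0.1, 'joints': array([-1.10743033e+00,  3.53559769e-01,  1.63404737e+00, -2.93283080e-05,
        1.15521538e+00, -2.40003412e-03]), 'joint_velocities': array([ 2.57785327e-03,  7.62886954e-04, -2.40899972e-03,  8.84086590e-04,
        4.76068791e-05,  1.60673683e-03]), 'joint_efforts': array([-4.41220764e-04, -6.06356764e+01, -3.42820609e+01, -5.11569411e-06,
        4.03945087e-03,  4.97504152e-05]), 'tcp_pos': array([ 280.49429613, -558.0483435 ,  230.65400444]), 'tcp_rot': array([-3.05562223e+00, -7.24771472e-01,  4.82172817e-04]), 'contact_force': array([0.47555666, 0.34749325, 0.38085886]), 'torque': array([ 0.02420093, -0.02888183,  0.05701899]), 'finger_force': 0.0, 'width': 85.18637393702656}
```

View pics/top0.png

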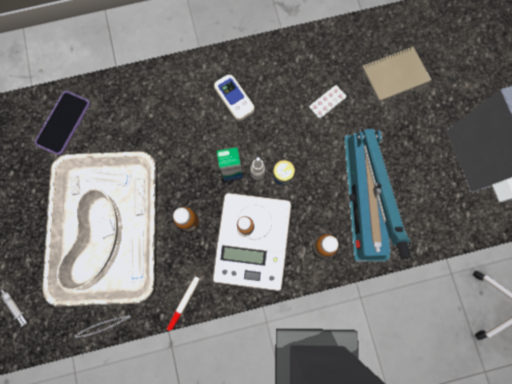

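View pics/side0.png

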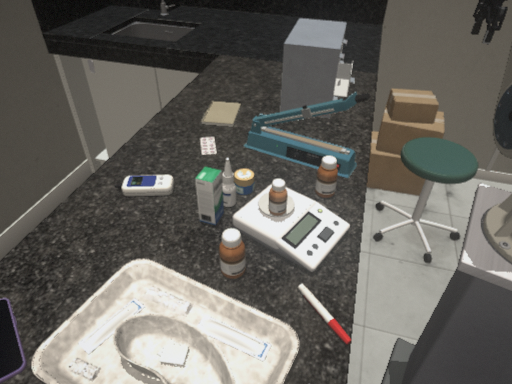

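The top view shows the balance around (253,240), with the small bottle on the pan at (245,225), the pan near (254,222) and the tare key near (252,275). The side view confirms it, with the bottle at (278,198). The medicines stand behind and the bag sealer is to the right.

```bash
python3 - <<'E'
from h import *
z=np.load("top0.npz");im,d,K,T=[z[k] for k in("im","d","K","T")]
for n,u,v,zz in[("pan",254,222,60),("cap",244,224,136),("tare",252.5,275,37),("bl",222,196,47),("br",290,201,47),("fl",214,283,24),("fr",279,289,24)]:
    print(n,plane(K,T,u,v,zz).round(0),pt(K,T,d,u,v).round(0))
for n,u,v in[("carton",229,158),("drop",258,165),("pot",284,171)]: print(n,pt(K,T,d,u,v).round())
b=cv2.resize(im[185:300,200:310],None,fx=5,fy=5,interpolation=2);cv2.imwrite("pics/t1.png",b)
c=robot.calibration("wrist");print(np.array(c["hand_eye"]).round(2).tolist(),c["fx"],c["cx"],c["cy"])
E
```

```text
pan [533. 265.  60.] [533. 265.  59.]
cap [519. 285. 136.] [519. 285. 134.]
tare [413. 267.  37.] [413. 267.  37.]
bl [595. 342.  47.] [604. 347.   2.]
br [585. 181.  47.] [594. 177.  -4.]
fl [393. 357.  24.] [392. 359.   3.]
fr [382. 205.  24.] [382. 205.  25.]
carton [666. 321. 121.]
drop [658. 257.  97.]
pot [658. 195.  47.]
[[-0.0, -0.96, -0.28, 71.38], [1.0, -0.0, -0.0, -0.3], [0.0, -0.28, 0.96, -142.54], [0.0, 0.0, 0.0, 1.0]] 300.50723669963105 260.02825953251505 194.91040611914494
```

View pics/t1.png

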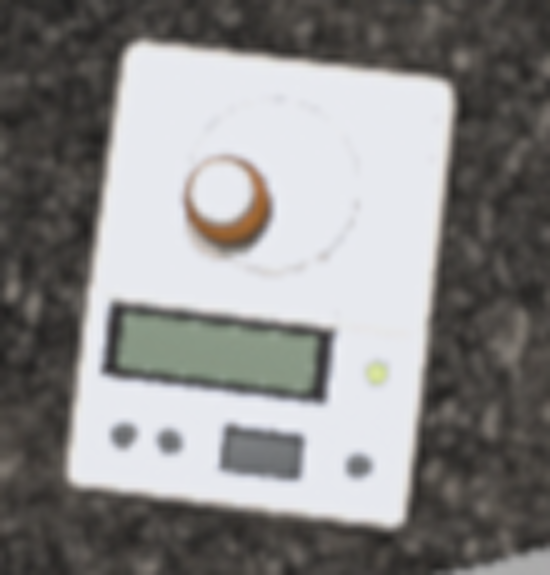

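The crop shows the pan ring centred near crop (275,184), the bottle at front-left of it, and the tare key at crop (262,452). The push goes back-right, about 24 mm. I'll cradle the bottle with half-closed fingers and push along tool -x.

```bash
cat >> h.py <<'E'
def tgt(yaw,tilt):  # tool x at world yaw (deg), z down, tilted about tool y
    x=np.array([np.cos(np.radians(yaw)),np.sin(np.radians(yaw)),0]);zz=np.array([0,0,-1.]);y=np.cross(zz,x)
    return R.from_matrix(np.array([x,y,zz]).T)*R.from_euler('y',tilt,degrees=True)
def inc(p,Rt,p0=None,R0=None):
    s=robot.get_state()
    p0=s["tcp_pos"] if p0 is None else np.array(p0,float); R0=R.from_rotvec(s["tcp_rot"]) if R0 is None else R0
    return np.r_[R0.inv().apply(np.array(p)-p0)/10,np.degrees((R0.inv()*Rt).as_rotvec())].round(2)
E
python3 - <<'E'
from h import *
print(inc([280,-558,400],tgt(26.7,0)));print(inc([430,-100,400],tgt(80,0)));print(inc([500,300,400],tgt(125,0)))
E
```

```text
[-4.000e-02 -5.000e-02 -1.693e+01 -7.000e-02  0.000e+00 -1.000e-02]
[ 3.393e+01 -3.423e+01 -1.689e+01 -7.000e-02 -3.000e-02 -5.331e+01]
[ 5.815e+01 -6.683e+01 -1.685e+01 -5.000e-02 -6.000e-02 -9.831e+01]
```

Request:
arm_command(increments=[0,0,-17,0,0,0,8.5,0,0,-17,0,0,0,8.5,0,0,-17,0,0,0,8.5,34,-34,-17,0,0,-53,2,34,-34,-17,0,0,-53,2,34,-34,-17,0,0,-53,2,34,-34,-17,0,0,-53,2,34,-34,-17,0,0,-53,2,34,-34,-17,0,0,-53,2,34,-34,-17,0,0,-53,2,34,-34,-17,0,0,-53,2,34,-34,-17,0,0,-53,2])

```text
time_s: 1.6
tcp_pos: [432.2, -99.4, 401.1]
tcp_rot: [-2.407, -2.017, -0.0]
contact_force: [-0.3, -0.2, 0.2]
width: 20.0
finger_force: 0.0
```

```bash
python3 - <<'E'
from h import *
s=robot.get_state();print(s["tcp_pos"],s["width"],s["time_s"],inc([490,310,280],tgt(125,0)))
E
```

```text
[432.1864929  -99.42914387 401.05256905] 19.983370261296294 1.6 [ 4.132e+01 -1.460e+00  1.213e+01 -1.000e-02 -4.000e-02 -4.507e+01]
```

Request:
arm_command(increments=[41.3,-1.5,12,0,0,-45,2,41.3,-1.5,12,0,0,-45,2,41.3,-1.5,12,0,0,-45,2,41.3,-1.5,12,0,0,-45,2,41.3,-1.5,12,0,0,-45,2,41.3,-1.5,12,0,0,-45,2,41.3,-1.5,12,0,0,-45,2,41.3,-1.5,12,0,0,-45,2,41.3,-1.5,12,0,0,-45,2,41.3,-1.5,12,0,0,-45,2])

```text
time_s: 2.85
tcp_pos: [491.3, 305.7, 281.7]
tcp_rot: [1.46, 2.781, 0.0]
contact_force: [-0.1, -0.2, -0.7]
width: 20.0
finger_force: 0.0
```

```bash
python3 - <<'E'
from h import *
s=robot.get_state();print(s["tcp_pos"],s["joints"])
im,d,K,T=cam("wrist");np.savez("w1.npz",im=im,d=d,K=K,T=T);cv2.imwrite("pics/w1.png",im)
for n,p in[("pan",[534,263,60]),("cap",[519,285,136]),("tare",[413,267,37])]: print(n,proj(K,T,p))
E
```

```text
[491.29016487 305.6915395  281.74655882] [ 5.54200340e-01  2.36211815e-01  1.67880926e+00 -3.47165804e-04
  1.22622097e+00 -4.97043290e-02]
pan [269.11328765 212.9289424 ]
cap [271.62837033 213.75461675]
tare [193.73437848 154.41878858]
```

View pics/w1.png

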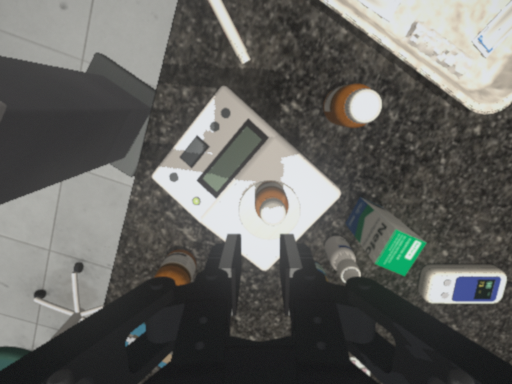

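The wrist view shows the pan at about (269,208), the bottle's cap at (272,213) and the tare key at (194,152). All three agree with the predicted positions. I'll refine them with depth and fits.

```bash
cat >> h.py <<'E'
def cloud(d,K,T):
    v,u=np.mgrid[:d.shape[0],:d.shape[1]]
    r=np.stack([u,v,np.ones_like(u)],-1)@np.linalg.inv(K).T*d[...,None]
    return r@T[:3,:3].T+T[:3,3]
E
python3 - <<'E'
from h import *
for f in("w1","top0"):
    z=np.load(f+".npz");im,d,K,T=[z[k] for k in("im","d","K","T")]
    P=cloud(d,K,T); near=(np.hypot(P[...,0]-534,P[...,1]-263)<60)&(d>0)
    hs=P[...,2][near]; print(f,np.histogram(hs,bins=[30,40,44,48,52,56,58,60,62,64,70,120,130,134,138,142]))
    m=near&(P[...,2]>55)&(P[...,2]<66); q=P[m]
    (c,r)=cv2.minEnclosingCircle(q[:,:2].astype(np.float32)); print("pan",c,r,q[:,2].mean(),m.sum())
    # cap: white pixels at z 128..140
    m2=near&(P[...,2]>128)&(P[...,2]<142)&(im.min(-1)>120); q=P[m2]
    (uv,r)=cv2.minEnclosingCircle(np.argwhere(m2)[:,::-1].astype(np.float32)); print("cap",q.mean(0),uv,r,plane(K,T,*uv,136),m2.sum())
    nk=(np.hypot(P[...,0]-413,P[...,1]-267)<26)&(im.max(-1)<130); n,l,st,ce=cv2.connectedComponentsWithStats(nk.astype(np.uint8))
    i=1+np.argmax(st[1:,4]);cn=cv2.findContours((l==i).astype(np.uint8),0,1)[0][0]
    rc=cv2.minAreaRect(cn);bx=[plane(K,T,*b,37)[:2] for b in cv2.boxPoints(rc)];print("key",plane(K,T,*ce[i],37),np.round(bx),P[l==i][:,2].mean())
E
```

```text
w1 (array([   0,    8, 2786,  137,    1,   50,  815,  753,   17,   25,  551,
         88,  272,  257,    0]), array([ 30,  40,  44,  48,  52,  56,  58,  60,  62,  64,  70, 120, 130,
       134, 138, 142]))
pan (531.9332885742188, 266.4431457519531) 40.296817779541016 59.90446046212404 1643
cap [519.60184305 286.50915092 134.01242725] (272.85443115234375, 211.8924102783203) 13.175923347473145 [518.86682357 287.35271238 136.        ] 514
key [411.56175732 270.56119307  37.        ] [[399. 254.]
 [404. 290.]
 [424. 288.]
 [419. 251.]] 35.71014949755714
top0 (array([  0,  25, 767, 312,   2,  47, 202, 324,  90,   8, 126,  13,  53,
        75,   0]), array([ 30,  40,  44,  48,  52,  56,  58,  60,  62,  64,  70, 120, 130,
       134, 138, 142]))
pan (534.8444213867188, 264.3978576660156) 39.790035247802734 60.44008075192407 670
cap [521.96766922 284.52225137 134.3180567 ] (244.27420043945312, 222.5806427001953) 6.470332145690918 [521.61144668 284.0952589  136.        ] 129
key [412.66763026 268.27461911  37.        ] [[406. 286.]
 [424. 284.]
 [420. 250.]
 [402. 252.]] 36.74935462245892
```

```bash
python3 - <<'E'
from h import *
print(inc([496.5,322,110],tgt(123,-12)));print(inc([496.5,322,68],tgt(123,-12)))
E
```

```text
[  1.05   1.33  17.19   0.21 -11.98   1.59]
[  1.05   1.33  21.39   0.21 -11.98   1.59]
```

Request:
arm_command(increments=[1.1,1.3,17.2,0.2,-12,1.6,2,1.1,1.3,17.2,0.2,-12,1.6,2,1.1,1.3,17.2,0.2,-12,1.6,2,1.1,1.3,17.2,0.2,-12,1.6,2,1.1,1.3,19.5,0.2,-12,1.6,2,1.1,1.3,21.3,0.2,-12,1.6,2,1.1,1.3,21.3,0.2,-12,1.6,2,1.1,1.3,21.3,0.2,-12,1.6,2])

```text
time_s: 3.9
tcp_pos: [496.1, 323.7, 69.5]
tcp_rot: [1.408, 2.596, -0.147]
contact_force: [0.2, -0.4, 0.6]
width: 20.0
finger_force: 0.0
```

```bash
python3 - <<'E'
from h import *
s=robot.get_state();print(s["tcp_pos"],s["contact_force"])
im,d,K,T=cam("wrist");np.savez("w2.npz",im=im,d=d,K=K,T=T);cv2.imwrite("pics/w2.png",im)
for n,p in[("pan",[533,265.5,60]),("tcp",s["tcp_pos"])]: print(n,proj(K,T,p))
print(inc([511,299,68],tgt(123,-12)),inc([518.3,288,68],tgt(123,-12)))
E
```

```text
[496.06218088 323.73451279  69.54563229] [ 0.15759473 -0.38139256  0.62516883]
pan [260.02123646 323.81280825]
tcp [261.50137182 250.47487704]
[-2.8  -0.1   0.75  0.08 -0.01  0.05] [-4.09 -0.09  1.03  0.08 -0.01  0.05]
```

View pics/w2.png

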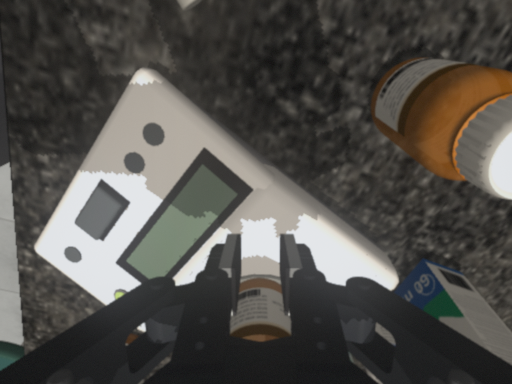

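The bottle at (260,310) sits centred between the fingertips at (240,250) and (285,250), so the push line is right. I'll push slowly now.

Request:
arm_command(increments=[-0.8,-0.1,0.32,0,0,0,2,-1.3,-0.1,0.42,0,0,0,2,-1.6,-0.1,0.49,0,0,0,2,-1.9,-0.1,0.56,0,0,0,2,-2.2,-0.1,0.62,0,0,0,2,-2.5,-0.1,0.69,0,0,0,2,-2.8,-0.1,0.75,0,0,0,2,-3.1,-0.1,0.81,0,0,0,2,-3.4,-0.1,0.88,0,0,0,2,-3.6,-0.1,0.92,0,0,0,2,-3.6,-0.1,0.92,0,0,0,2])

```text
time_s: 5.32
tcp_pos: [514.9, 291.7, 66.8]
tcp_rot: [1.408, 2.597, -0.149]
contact_force: [-0.9, 0.5, 0.8]
width: 20.2
finger_force: 0.3
```

```bash
python3 - <<'E'
from h import *
s=robot.get_state();print(s["tcp_pos"],s["contact_force"])
im,d,K,T=cam("wrist");np.savez("w3.npz",im=im,d=d,K=K,T=T)
im2,d,K,T=cam("top");np.savez("t3.npz",im=im2,d=d,K=K,T=T)
im3,d,K,T=cam("side");np.savez("s3.npz",im=im3,d=d,K=K,T=T)
b=cv2.resize(im3[150:270,220:350],None,fx=4,fy=4,interpolation=2)[:384]
cv2.imwrite("pics/w3.png",np.hstack([im[:,140:400],b]))
E
```

```text
[514.89119276 291.68960492  66.75823876] [-0.88949302  0.53971743  0.82960511]
```

View pics/w3.png

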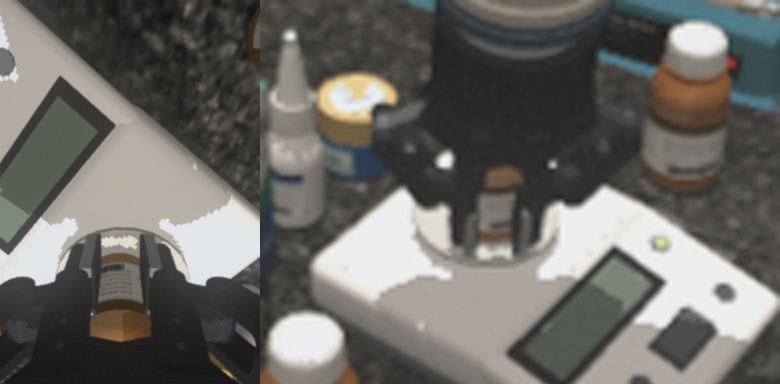

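The bottle stands upright in the cradle between the fingers, with about 1 N of contact. I'll go 3.5 mm more, then back off and look.

Request:
arm_command(increments=[-0.2,0,0.04,0,0,0,2,-0.35,0,0.07,0,0,0,2,-0.35,0,0.07,0,0,0,2,0,0,0,0,0,0,2,1.5,0,-0.3,0,0,0,2,3.9,0,-0.8,0,0,0,2,3.9,0,-0.8,0,0,0,2,-0.5,0,-21.3,0,12,0,2,-0.5,0,-21.3,0,12,0,2,-0.5,0,-21.3,0,12,0,2,-0.5,0,-21.3,0,12,0,2,-0.5,0,-21.3,0,12,0,2])

```text
time_s: 6.98
tcp_pos: [494.3, 325.4, 278.4]
tcp_rot: [1.496, 2.76, 0.005]
contact_force: [0.4, 0.1, -0.1]
width: 19.9
finger_force: 0.0
```

```bash
cat > m.py <<'E'
from h import *
s=robot.get_state();print(s["tcp_pos"],s["contact_force"])
for f in("wrist","top"):
    im,d,K,T=cam(f);np.savez(f"z{f}.npz",im=im,d=d,K=K,T=T); cv2.imwrite(f"pics/z{f}.png",im)
    P=cloud(d,K,T); near=(np.hypot(P[...,0]-534,P[...,1]-263)<60)&(d>0)
    m=near&(P[...,2]>55)&(P[...,2]<66); q=P[m]
    (c,r)=cv2.minEnclosingCircle(q[:,:2].astype(np.float32)); print("pan",c,r,q[:,2].mean())
    m2=near&(P[...,2]>128)&(P[...,2]<142)&(im.min(-1)>120); q=P[m2]
    (uv,r)=cv2.minEnclosingCircle(np.argwhere(m2)[:,::-1].astype(np.float32)); print("cap",q.mean(0),uv,r,plane(K,T,*uv,135.5),m2.sum())
E
python3 m.py
```

```text
[494.30335936 325.36674548 278.4028245 ] [ 0.39382872  0.10417356 -0.14996459]
pan (532.8673706054688, 266.3924865722656) 39.9696159362793 59.726908975548085
cap [528.90078672 268.95253272 134.56735881] (258.6111145019531, 244.5370330810547) 12.863871574401855 [528.68183783 269.27070635 135.5       ] 489
pan (534.0585327148438, 265.26715087890625) 39.49409484863281 60.11270606343018
cap [528.87333484 270.38663552 134.77109416] (252.0, 218.5) 6.265082359313965 [530.51597696 268.03969945 135.5       ] 84
```

The bottle is still about 4.5 mm short, towards (+4,-3). One more gentle push in that direction.

```bash
python3 - <<'E'
from h import *
R2=tgt(140,-12)
print(inc([488.5,303.3,115],R2));print(inc([488.5,303.3,67],R2))
E
```

```text
[ -1.54  -1.5   16.02  -1.87 -11.92 -16.85]
[ -1.54  -1.49  20.82  -1.87 -11.92 -16.85]
```

Request:
arm_command(increments=[-1.5,-1.5,16,-1.9,-11.9,-16.9,2,-1.5,-1.5,16,-1.9,-11.9,-16.9,2,-1.5,-1.5,16,-1.9,-11.9,-16.9,2,-1.5,-1.5,16,-1.9,-11.9,-16.9,2,-1.5,-1.5,18.5,-1.9,-11.9,-16.9,2,-1.5,-1.5,20.8,-1.9,-11.9,-16.9,2,-1.5,-1.5,20.8,-1.9,-11.9,-16.9,2,-1.5,-1.5,20.8,-1.9,-11.9,-16.9,2])

```text
time_s: 8.07
tcp_pos: [489.8, 304.6, 69.5]
tcp_rot: [1.006, 2.764, -0.101]
contact_force: [-0.6, -0.1, 0.1]
width: 20.1
finger_force: 0.0
```

```bash
python3 - <<'E'
from h import *
R2=tgt(140,-12)
print(inc([508,287,67],R2),inc([515.3,280.8,67],R2))
E
```

```text
[-2.42 -0.19  0.77  0.19  0.02 -0.  ] [-3.35 -0.19  0.97  0.19  0.02 -0.  ]
```

Request:
arm_command(increments=[-0.8,-0.2,0.4,0.2,0,0,2,-1.4,-0.2,0.55,0.2,0,0,2,-1.9,-0.2,0.65,0.2,0,0,2,-2.2,-0.2,0.72,0.2,0,0,2,-2.5,-0.2,0.78,0.2,0,0,2,-2.8,-0.2,0.85,0.2,0,0,2,-3.1,-0.2,0.91,0.2,0,0,2,-3.3,-0.2,0.96,0.2,0,0,2,-3.3,-0.2,0.96,0.2,0,0,2,-3.3,-0.2,0.96,0.2,0,0,2])

```text
time_s: 9.32
tcp_pos: [513.9, 280.6, 65.6]
tcp_rot: [1.006, 2.766, -0.108]
contact_force: [0.3, -0.2, 0.3]
width: 20.0
finger_force: 0.1
```

Request:
arm_command(increments=[1.0,0,-0.2,0,0,0,2,3.9,0,-0.8,0,0,0,2,3.9,0,-0.8,0,0,0,2,-0.5,0,-21.3,0,12,0,2,-0.5,0,-21.3,0,12,0,2,-0.5,0,-21.3,0,12,0,2,-0.5,0,-21.3,0,12,0,2,-0.5,0,-21.3,0,12,0,2])

```text
time_s: 10.32
tcp_pos: [485.4, 306.8, 278.1]
tcp_rot: [1.073, 2.949, 0.004]
contact_force: [0.0, -0.7, -0.0]
width: 20.0
finger_force: 0.0
```

```bash
python3 m.py
```

```text
[485.44928537 306.75111898 278.11772564] [ 2.94000984e-04 -7.10934339e-01 -8.02379480e-03]
pan (532.4811401367188, 265.9934387207031) 39.856998443603516 59.76902127885626
cap [532.58636713 265.28761807 134.58609688] (258.98077392578125, 241.0) 13.019335746765137 [531.8930407 266.1167756 135.5      ] 486
pan (523.6189575195312, 259.1658020019531) 33.33845520019531 60.24141654628198
cap [527.39436753 258.79272529 134.99006501] (256.0, 219.5) 4.717090606689453 [528.50800447 259.59289365 135.5       ] 32
```

The bottle now sits within about 1 mm of the pan centre. Next, the tare key with closed fingers.

```bash
python3 - <<'E'
from h import *
R2=tgt(175,10)
print(inc([403,271,150],R2));print(inc([403,271,50],R2))
E
```

```text
[  3.95  -7.84  12.47   2.93   9.65 -34.9 ]
[  3.95  -7.81  22.47   2.93   9.65 -34.9 ]
```

Request:
arm_command(increments=[4,-7.8,4,2.9,9.7,-34.9,0,4,-7.8,4,2.9,9.7,-34.9,0,4,-7.8,12.5,2.9,9.7,-34.9,0,4,-7.8,12.5,2.9,9.7,-34.9,0,4,-7.8,17.5,2.9,9.7,-34.9,0,4,-7.8,20,2.9,9.7,-34.9,0,4,-7.8,21.5,2.9,9.7,-34.9,0,4,-7.8,21.5,2.9,9.7,-34.9,0,4,-7.8,21.5,2.9,9.7,-34.9,0])

```text
time_s: 11.55
tcp_pos: [403.3, 272.1, 60.7]
tcp_rot: [-0.13, -2.965, -0.014]
contact_force: [0.7, -0.2, 0.4]
width: 0.5
finger_force: 0.0
```

```bash
python3 - <<'E'
from h import *
s=robot.get_state();print(s["tcp_pos"],s["width"],s["contact_force"])
im,d,K,T=cam("wrist");cv2.imwrite("pics/k1.png",im)
q=s["tcp_pos"];print(proj(K,T,q),proj(K,T,[412,270,37]))
im3,d,K,T=cam("side");b=cv2.resize(im3[140:270,220:360],None,fx=3,fy=3,interpolation=2)[:384]
cv2.imwrite("pics/k1.png",np.hstack([im[:,100:420],b]))
print(inc([403,271,41],tgt(175,10)),inc([403,271,34],tgt(175,10)))
E
```

```text
[403.33687564 272.05390112  60.73864183] 0.5284641161392098 [ 0.67891523 -0.19001949  0.41222605]
[260.33555479 251.33328841] [258.1147385  253.76780663]
[-0.3  -0.13  1.99  0.12  0.06  0.01] [-0.42 -0.13  2.68  0.12  0.06  0.01]
```

View pics/k1.png

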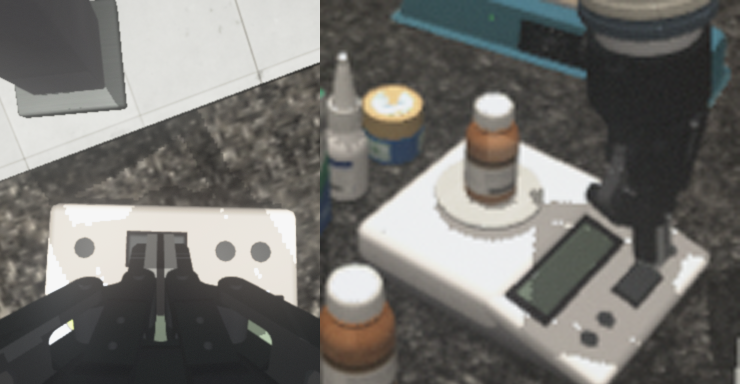

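The closed fingertips sit over the key, centred sideways (160 against 158), and the side view shows the bottle upright at the pan's centre. Press in steps.

Request:
arm_command(increments=[-0.15,-0.1,1.0,0,0,0,0,-0.3,-0.1,2.0,0,0,0,0,-0.34,-0.1,2.2,0,0,0,0,-0.38,-0.1,2.4,0,0,0,0,-0.4,-0.1,2.5,0,0,0,0,-0.4,-0.1,2.5,0,0,0,0])

```text
time_s: 12.4
tcp_pos: [402.3, 270.8, 34.9]
tcp_rot: [-0.13, -2.964, -0.013]
contact_force: [-1.6, -2.5, 1.6]
width: 0.5
finger_force: 1.3
```

Request:
arm_command(increments=[0,0,0.1,0,0,0,0,0,0,0.2,0,0,0,0,0,0,0.2,0,0,0,0])

```text
time_s: 12.78
tcp_pos: [402.5, 271.0, 33.4]
tcp_rot: [-0.129, -2.965, -0.013]
contact_force: [-0.3, -3.2, 9.7]
width: -0.2
finger_force: 4.3
```

Request:
arm_command(increments=[0,0,0.1,0,0,0,0,0,0,0.1,0,0,0,0])

```text
time_s: 13.02
tcp_pos: [402.6, 271.0, 33.0]
tcp_rot: [-0.129, -2.965, -0.014]
contact_force: [-0.9, -5.4, 17.4]
width: 0.1
finger_force: 8.2
```

```bash
python3 - <<'E'
from h import *
im,d,K,T=cam("wrist");im3,_,_,_=cam("side");b=cv2.resize(im3[180:270,260:360],None,fx=4,fy=4,interpolation=2)[:384]
b=np.vstack([b,np.zeros((384-b.shape[0],b.shape[1],3),np.uint8)])
cv2.imwrite("pics/k2.png",np.hstack([im[:,100:420],b]))
print(robot.get_state()["contact_force"])
E
```

```text
[-0.92385143 -5.54387925 17.43067981]
```

View pics/k2.png

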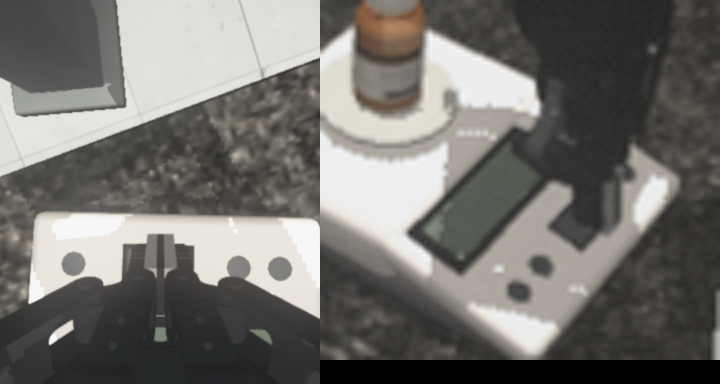

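The fingertips press on the key, between its side edges at about (123,195), and the bottle is undisturbed. I'll check the key's travel by comparing depth with the earlier side view.

```bash
python3 - <<'E'
from h import *
z=np.load("s3.npz");a=cloud(z["d"],z["K"],z["T"]);im,d,K,T=cam("side");b=cloud(d,K,T)
n=(np.hypot(a[...,0]-412,a[...,1]-270)<19)&(z["im"].max(-1)<110)
for nm,m in(("key",n&(abs(b[...,2]-a[...,2])<9)),("panel",(np.hypot(a[...,0]-412,a[...,1]-270)<45)&(z["im"].max(-1)>130)&(abs(b[...,2]-a[...,2])<9))):
    dz=(b-a)[m][:,2];print(nm,m.sum(),np.percentile(dz,[10,50,90]).round(2),a[m].mean(0).round(1),b[m].mean(0).round(1))
im,d,K,T=cam("wrist");P=cloud(d,K,T)
for u0 in(224,228,232,284,288,292):
    p=P[250:264,u0].mean(0);print(p.round(1),"z at centre",(p[2]-(p[0]-412)*np.tan(np.radians(13))).round(1))
z=np.load("w1.npz");im,d,K,T=z["im"],z["d"],z["K"],z["T"];P=cloud(d,K,T);P[...,2]-=(P[...,0]-412)*np.tan(np.radians(13))
n=(abs(P[...,0]-412)<7)&(abs(P[...,1]-270)<14);print("before",np.percentile(P[n][:,2],[10,50,90]))
E
```

```text
key 67 [-5.06 -2.11  4.39] [411.9 282.2  34.7] [412.3 280.9  33.4]
panel 464 [-1.72  0.15  1.73] [410.7 279.8  30.1] [410.7 279.9  30.2]
[404.5 251.5  30.6] z at centre 32.3
[404.5 253.7  31.1] z at centre 32.9
[397.2 258.7  54.5] z at centre 57.9
[399.3 282.   54.4] z at centre 57.3
[399.4 283.8  54.6] z at centre 57.5
[407.1 287.4  32.2] z at centre 33.3
before [35.63793904 36.81593265 37.79974421]
```

The key is about 4 mm down (36.8 to 33), so it is fully pressed. Release.

Request:
arm_command(increments=[0.17,0,-1,0,0,0,0,0.7,0,-4,0,0,0,0,1.7,0,-9.8,0,0,0,0,1.7,0,-9.8,0,0,0,0,6,0,-18,0,0,0,0,6,0,-18,0,0,0,0,6,0,-18,0,0,0,0,6,0,-18,0,0,0,0])

```text
time_s: 14.22
tcp_pos: [374.0, 273.0, 218.5]
tcp_rot: [-0.129, -2.963, -0.012]
contact_force: [-0.5, -0.6, 0.2]
width: -0.1
finger_force: 0.0
```

```bash
python3 m.py; python3 - <<'E'
from h import *
z=np.load("ztop.npz");d,K,T=z["d"],z["K"],z["T"];z=np.load("zwrist.npz")
for z in(z,np.load("ztop.npz")):
    P=cloud(z["d"],z["K"],z["T"]);P[...,2]-=(P[...,0]-412)*np.tan(np.radians(13))
    n=(abs(P[...,0]-412)<7)&(abs(P[...,1]-270)<14);print(n.sum(),np.percentile(P[n][:,2],[10,50,90]) if n.sum() else 0)
E
```

```text
[373.9578429  272.98594134 218.54005127] [-0.46813129 -0.62079921  0.22008369]
pan (505.65032958984375, 260.71728515625) 12.295016288757324 60.353206311267414
cap [nan nan nan] (0.0, 0.0) 0.0 [192.85965681  96.58608785 135.5       ] 0
pan (569.5563354492188, 281.8952331542969) 5.180631637573242 59.7572361009353
cap [nan nan nan] (0.0, 0.0) 0.0 [1044.31827493  874.09379254  135.5       ] 0
82 [36.02452971 37.1302861  38.10440039]
576 [592.50840808 596.65802398 599.86648982]m.py:9: RuntimeWarning: Mean of empty slice.
  (uv,r)=cv2.minEnclosingCircle(np.argwhere(m2)[:,::-1].astype(np.float32)); print("cap",q.mean(0),uv,r,plane(K,T,*uv,135.5),m2.sum())
  ret = um.true_divide(
```

The key is back up (37.1). The bottle was not touched after it was centred, so I'm handing in.

```bash
python3 -c "
from rig import robot
print(robot.finish_job())"
```

```text
the job is handed in; nothing more can be done
None
```

The job is handed in, with no verdict returned: the bottle was last measured within about 1 mm of the pan centre, and the tare key went down about 4 mm and came back up.

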